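# Shut the scrap bin and slide the bamboo board out over the shelf edge

### The arm

A 6-joint arm with a two-finger parallel gripper is mounted at the origin on the work surface. World frame = base frame: x ahead of the robot, y to its left, z up, the work surface at z = 0. Lengths are in m, angles in rad, forces in N, time in s.
With the tool pointing down it reaches from about 0.225 to 0.875 m from the base axis. Payload 3.4 kg.
Tool frame: the origin (TCP) lies midway between the tips of the shut fingers; the grasp point (between the pads) lies 19 mm behind it (manip.pinch_z is the z of the grasp point in the tool frame, in m); z points along the fingers, x is the direction in which the jaws open and shut, and the axes are right-handed (so a half turn about z gives the same grasp; the last joint's range is limited). The gripper opens to 85 mm and grips with 20 to 120 N. Pads are 22 mm wide; open, the fingers measure 114 mm over their backs; the gripper's body (76 mm by 85 mm) begins 54 mm behind the grasp point. The pads swing forward as they close: fully open they stand 13 mm farther back than shut.
Start: joints at [1.161, 0.276, 1.505, -0, 1.361, -0.121], TCP at [0.164, 0.551, 0.231] pointing down, gripper open.
Joint ranges: [-2.89, 2.89], [-0.75, 2.08], [0.22, 2.7], [-1.18, 4.32], [0.11, 2.71], [-2.7, 2.7]. Speed limits (rad/s): [2.57, 2.57, 3.14, 3.14, 3.14, 3.14].

### API

Orientations are given as a unit quaternion [w, x, y, z].
In Python, from rig import manip gives the robot as it stands. The module is installed in compiled form; this text tells all that it offers.
- The arm moves only by the tool drive_tool, never from a script. Its argument "steps" is a list of rows, each a list of 5 numbers: the shift along the tool's x, y, z in mm, then the turn about the tool's z in rad, then the gripper command: -1 is shut, 1 is fully open, values between are in proportion. A call has 1 to 5 rows; each row is the pose to reach, as a shift and turn from the pose measured when the call began, along the tool's axes at that moment; what a row does not reach only later rows make up. A row lasts 1/10 s, in which the tool goes at most 50 mm and 8.59 degrees, less where a joint would pass 70% of its speed; a pose out of reach is approached as far as the arm can. A call with a gripper value outside its range is refused whole. The fingers move at their own pace and stop on an object; "squeeze" is the grip in N (left out, the last holds). Time passes only in rows, so rows that repeat a pose let the fingers close. It gives the time, the measured TCP pose, the force and the opening at its end, in the units of the state.
- manip.get_state(): the state, without advancing time (a new reading comes with each control period).
- manip.get_image(name): name is "side" or "top"; returns the picture (400x640x3 uint8, blue, green, red); there is no depth.
- manip.get_calibration(name): a dict with "camera_matrix" (3x3 intrinsics, pixels), "rvec" (rotation vector, rad) and "tvec" (3), from world to camera coordinates, as OpenCV has them. Camera axes: x right, y down, z forward; pixel columns grow to the right and rows downward; lengths in m; the calibration is good to about 2 mm. A picture is of the moment at which its call begins. get_calibration takes no time and is no camera call.
- manip.sign_off(): hands the job in, once; it reports no verdict.
Trained networks look in the newest picture that a camera, given by its name, has taken for a name from the list of things; names that differ only in an ending like _2 or _b are one class to them, and where a whole thing is asked for, a point or a joint stands for the part that bears it (a point fixed in the world has none). Each returns a list of dicts, best first, with "conf" (0 to 1); they miss things now and then, are a little off and sometimes report something else, mostly with a low value. They report only what shows in the picture. A call takes as long as a camera call.
- manip.masks_of(camera, name): "pixels" (400x640 bool, what is visible of it) and "location" ([column, row] in pixels, amid what is visible of it).
The state is a dict: "clock": time; "qpos": joint angles; "qd": joint speeds; "effort": joint torques, N m; "position": TCP position; "ee_rot": TCP orientation; "contact_force": force on the tool from outside, world axes, zero at the start; "moment": the same for the moment, N m; "width": finger opening in m.
Only numpy, scipy, OpenCV 4.12 (cv2) and the standard library are available. Lean on these libraries where they do the work, as an engineer would, in place of code of your own. Each camera call takes 0.05 s, during which the arm holds its last target.

### The job

Push the tilted-out grey bin in the shelf front fully shut. Then slide the bamboo board out over the shelf's front edge, the one above the bin, until the dark line burnt across the board lies right above that edge along its whole length, so that 35 mm of board overhangs evenly and a hand can get under it; leave it lying there. Only push or slide: pick nothing up, keep the board flat on the shelf, and leave the mug, drip tray and tongs as they are.

Things in the scene. Friction and masses are not known exactly. Their poses are not given: they have to be found in the camera images.
- shelf_edge (a point): Middle of the top front edge of the dark green powder-coated steel shelf, at the height of the shelf's flat top, 120 mm above the work surface. The shelf is fixed, 740 mm wide (y) and 360 mm deep (x), and reaches from this edge away from the robot. Axes: x points level from the edge to the back of the shelf (away from the robot), y along the edge to the left, z up. The top is flat, with no rim at any side.
- bin (a joint): Tilt of the grey plastic tilt-out bin in the middle of the shelf front, in rad: 0 is fully shut (stop), up to 0.5 tilted out towards the robot. It turns on a stiff hinge that runs along the shelf's y at the foot of its front panel, 12 mm above the work surface and 4 mm in front of the shelf edge; it stays where it is left and takes about 2 to 4 N at its top to push shut.
- bin_lip (a point): Middle of the top of the bin's front panel, on its outer face (towards the robot). The panel is 260 mm wide, 94 mm high and 8 mm thick. When shut it stands upright, this point being 4 mm in front of the shelf edge (x of the shelf edge's frame) and 14 mm below it; tilted out it moves towards the robot and a little down.
- board: Loose bamboo board, 120 mm (its x) by 200 mm (its y) by 10 mm thick, about 0.13 to 0.25 kg, lying flat on the shelf behind the edge. Origin: centre of its underside. Its x points away from the robot to its back edge (at +60 mm), its front edge is at -60 mm; its y points left along its long side. A dark line 5 mm wide is burnt across its top, parallel to the front edge, its middle 35 mm behind it (at x = -25 mm).
- line_left (a point): Left end (+y) of the dark line, on the board's top face, 25 mm in front of and 100 mm left of the board's centre.
- line_right (a point): Right end (-y) of the dark line, on the board's top face, 25 mm in front of and 100 mm right of the board's centre.
- mug: Blue enamel mug, 80 mm across, 80 mm high, with a handle; it stands on the shelf to the left or right of the board. Origin: centre of its underside. Leave it alone.
- tray: Silver aluminium drip tray, 180 x 110 x 25 mm, open on top, on the shelf on the other side of the board from the mug. Origin: centre of its underside. Leave it alone.
- tongs: Short steel tongs, about 195 x 58 x 14 mm, lying at the back of the shelf behind the board, along the shelf's width. Origin: middle of its underside. Leave it alone.

How it is judged:
By the outcome, as a careful person would: the job done as asked, in the order asked, and still so for the second after the job is handed in, with the robot touching nothing.
It also fails if it takes over 51 s, if anything falls off the work surface, if the arm or the gripper's body presses on something with over 40 N, if the wrist force passes 120 N, or if a joint passes its speed limit or range.

## Working session

There is one attempt and no reset: what is moved stays moved. The work goes in short steps, Python scripts to look and compute and a tool call to move; the robot and the scene stay as the last step left them, time stands still between calls to the robot, and variables do not carry over. Pictures are saved under pics/ and viewed, and the job is handed in when it is done.

Besides the shell and the picture viewer there is one more tool, called after "Call:" by a JSON object that holds its "name" and its "arguments", one argument or row to a line. drive_tool: Moves the arm, as the interface text tells. Its arguments: {"type":"object","properties":{"steps":{"type":"array","items":{"type":"array","items":{"type":"number"}}},"squeeze":{"type":"number"}},"required":["steps"]}

```bash
mkdir -p pics; ls; python3 - <<'E'
from rig import manip
import cv2,numpy as np
for c in("side","top"):
    cv2.imwrite(f"pics/{c}0.png",manip.get_image(c))
    k=manip.get_calibration(c);R=cv2.Rodrigues(np.array(k["rvec"],float))[0]
    print(c,np.array(k["camera_matrix"]).round(1).tolist(),"cam pos",(-R.T@np.array(k["tvec"]).ravel()).round(3),R.round(2).tolist())
s=manip.get_state()
for k in s: print(k,np.round(s[k],3))
E
```

```text
pics
side [[459.7, 0.0, 328.2], [0.0, 459.7, 201.0], [0.0, 0.0, 1.0]] cam pos [0.162 0.495 0.742] [[-0.7, -0.72, 0.01], [-0.49, 0.47, -0.73], [0.52, -0.51, -0.68]]
top [[456.0, 0.0, 314.7], [0.0, 456.0, 205.2], [0.0, 0.0, 1.0]] cam pos [0.556 0.014 1.235] [[-0.03, -1.0, -0.0], [-1.0, 0.03, -0.06], [0.06, 0.0, -1.0]]
clock 0.1
qpos [ 1.161  0.277  1.506  0.     1.361 -0.121]
qd [ 0.001 -0.001 -0.003 -0.001  0.     0.   ]
effort [ 2.000e-03 -4.177e+01 -2.464e+01 -0.000e+00  6.000e-03 -0.000e+00]
position [0.164 0.551 0.231]
ee_rot [ 0.     0.801  0.598 -0.001]
contact_force [ 0.036  0.358 -0.832]
moment [-0.044 -0.007  0.   ]
width 0.085
```

View pics/side0.png

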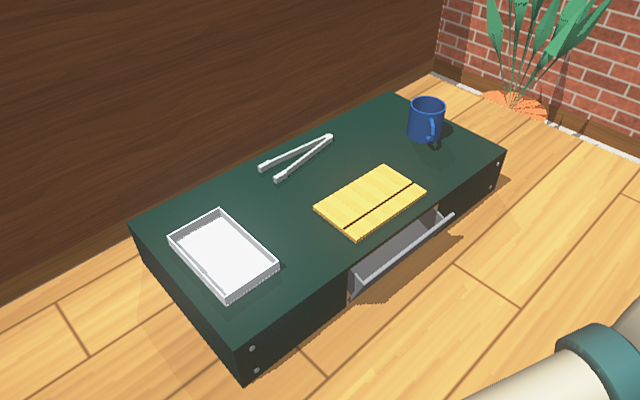

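View pics/top0.png

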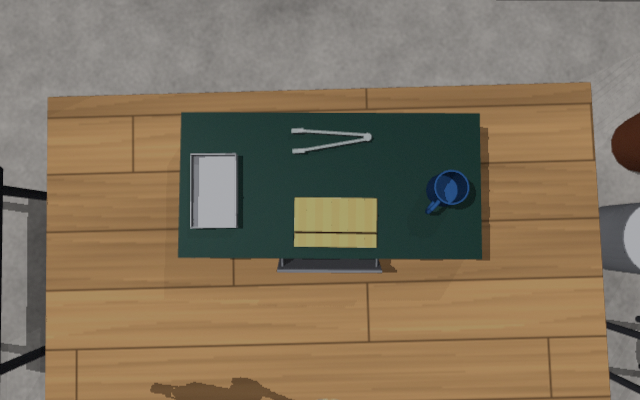

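The side view shows the tray at left (220,255), the tongs at (295,160), the board at (370,203) with its line, the mug at (427,118), and the bin tilted out with its lip running from (350,295) to (453,214). The top view shows the shelf front edge at about row 258, the board over columns 294-377 and rows 197-247, and the bin lip at about row 270.

```bash
cat > h.py <<'E'
from rig import manip
import cv2,numpy as np
from scipy.optimize import least_squares
def cal(c):
    k=manip.get_calibration(c);return np.array(k["camera_matrix"],float),np.array(k["rvec"],float).reshape(3,1),np.array(k["tvec"],float).reshape(3,1)
def unproj(c,px,z):
    K,r,t=cal(c);R=cv2.Rodrigues(r)[0]
    p=cv2.undistortPoints(np.array(px,float).reshape(-1,1,2),K,None).reshape(-1,2)
    d=np.c_[p,np.ones(len(p))]@R;o=(-R.T@t).ravel()
    s=(z-o[2])/d[:,2];return o+s[:,None]*d
def proj(c,X):
    K,r,t=cal(c);return cv2.projectPoints(np.array(X,float).reshape(-1,1,3),r,t,K,None)[0].reshape(-1,2)
def quad(m):
    cs,_=cv2.findContours(m.astype(np.uint8),cv2.RETR_EXTERNAL,cv2.CHAIN_APPROX_NONE)
    return max(cs,key=cv2.contourArea)
E
python3 - <<'E'
from h import *
for c in("top","side"):
    im=cv2.imread(f"pics/{c}0.png");hsv=cv2.cvtColor(im,cv2.COLOR_BGR2HSV)
    ms=manip.get_image(c)
    for n in("board","bin","bin_lip","mug","tray","tongs","line_left","line_right"):
        for r in manip.masks_of(c,n)[:2]:
            m=r["pixels"];ys,xs=np.nonzero(m)
            print(c,n,round(r["conf"],2),np.round(r["location"],1),xs.min(),xs.max(),ys.min(),ys.max(),m.sum())
            if n=="board" and r["conf"]>.5:
                np.save(f"{c}_board.npy",m)
    print(im[300//1,10] , im[150,250],hsv[150,250],hsv[240,420])
E
```

```text
top board 0.76 [333.1 223.1] 293 377 197 248 4187
top bin 0.61 [329.9 266.5] 277 380 259 273 1408
top bin_lip 0.85 [330.6 266.9] 277 381 258 272 1442
top bin_lip 0.58 [213.3 194.3] 190 237 154 228 3552
top mug 0.94 [443.6 184.8] 426 468 170 212 1283
top tray 0.58 [212.5 192.9] 190 237 154 228 3573
top tongs 0.69 [327.8 135.2] 291 371 129 153 651
top line_left 0.65 [332.8 222. ] 294 377 198 247 4015
top line_right 0.71 [334.  222.5] 294 376 198 247 4024
[132 136 138] [57 60 37] [86 98 60] [ 85 102  55]
side board 0.82 [372.3 201.8] 313 425 164 241 4493
side bin 0.76 [392.7 250.9] 348 454 208 300 2936
side bin_lip 0.86 [388.3 252.1] 348 453 208 300 2909
side mug 0.69 [425.8 125.4] 406 446 95 143 1593
side tray 0.93 [221.1 252.9] 167 278 208 305 5915
side tongs 0.89 [293.7 157.9] 257 332 133 183 1083
side line_left 0.7 [369.4 200.1] 313 425 164 241 4510
side line_right 0.72 [367.9 199.6] 313 426 163 242 4645
[ 47  71 100] [45 62 88] [ 12 125  88] [100   4 187]
```

```bash
cat >> h.py <<'E'
def edge(c,g,pts_a,pts_b,n=40,half=6):
    """subpixel line: sample intensity gradient normal to line a-b; returns fitted pixel endpoints"""
    a,b=np.array(pts_a,float),np.array(pts_b,float);d=(b-a)/np.linalg.norm(b-a);nn=np.array([-d[1],d[0]])
    o=np.arange(-half,half+.01,.25);P=[]
    for s in np.linspace(.06,.94,n):
        q=a+s*(b-a)+o[:,None]*nn
        v=cv2.remap(g,q[:,0].astype(np.float32).reshape(1,-1),q[:,1].astype(np.float32).reshape(1,-1),cv2.INTER_LINEAR).ravel()
        v=cv2.GaussianBlur(v.reshape(1,-1),(5,1),1).ravel()
        w=np.abs(np.gradient(v));i=w.argmax();w[np.abs(np.arange(len(o))-i)>6]=0
        P.append(a+s*(b-a)+nn*(w@o)/w.sum())
    P=np.array(P,np.float32);vx,vy,x0,y0=cv2.fitLine(P,cv2.DIST_HUBER,0,.01,.01).ravel()
    r=(P-[x0,y0])@[-vy,vx]
    L=lambda p:np.array([x0,y0])+((p-[x0,y0])@[vx,vy])*np.array([vx,vy])
    return np.array([L(a),L(b)]),r.std()
def line_xy(c,g,a,b,z):
    e,s=edge(c,g,a,b);W=unproj(c,e,z);dx=W[1]-W[0]
    return W[:,:2].round(4),round(float(s),2)
E
python3 - <<'E'
from h import *
g=cv2.imread("pics/top0.png")[:,:,2].astype(np.float32)  # red
T="top"
print("shelf front L",*line_xy(T,g,(190,258),(275,258),.12))
print("shelf front R",*line_xy(T,g,(385,258.5),(475,259),.12))
print("shelf back",*line_xy(T,g,(190,113),(470,114),.12))
print("shelf left",*line_xy(T,g,(181,120),(179,250),.12))
print("shelf right",*line_xy(T,g,(479,120),(481,250),.12))
print("board front",*line_xy(T,g,(294,247),(377,247.5),.13))
print("board back",*line_xy(T,g,(294,198),(377,198),.13))
print("board L",*line_xy(T,g,(294,199),(294,230),.13))
print("board R",*line_xy(T,g,(377,199),(377,230),.13))
im=cv2.imread("pics/top0.png");cv2.imwrite("pics/crop.png",cv2.resize(im[185:280,270:390],None,fx=6,fy=6,interpolation=cv2.INTER_NEAREST))
im=cv2.imread("pics/side0.png");cv2.imwrite("pics/crops.png",cv2.resize(im[150:310,300:460],None,fx=3.7,fy=3.7,interpolation=cv2.INTER_NEAREST))
E
```

```text
shelf front L [[0.5019 0.3248]
 [0.4952 0.1178]] 0.42
shelf front R [[ 0.4867 -0.1496]
 [ 0.4804 -0.3679]] 0.32
shelf back [[ 0.8624  0.321 ]
 [ 0.8399 -0.3724]] 0.16
shelf left [[0.8419 0.3446]
 [0.521  0.3549]] 0.09
shelf right [[ 0.8214 -0.3947]
 [ 0.5015 -0.3846]] 0.08
board front [[ 0.523   0.0703]
 [ 0.5144 -0.1298]] 0.12
board back [[ 0.6429  0.0675]
 [ 0.6361 -0.134 ]] 0.13
board L [[0.6372 0.0681]
 [0.5621 0.0705]] 0.04
board R [[ 0.6318 -0.1331]
 [ 0.5568 -0.1292]] 0.08
```

View pics/crop.png

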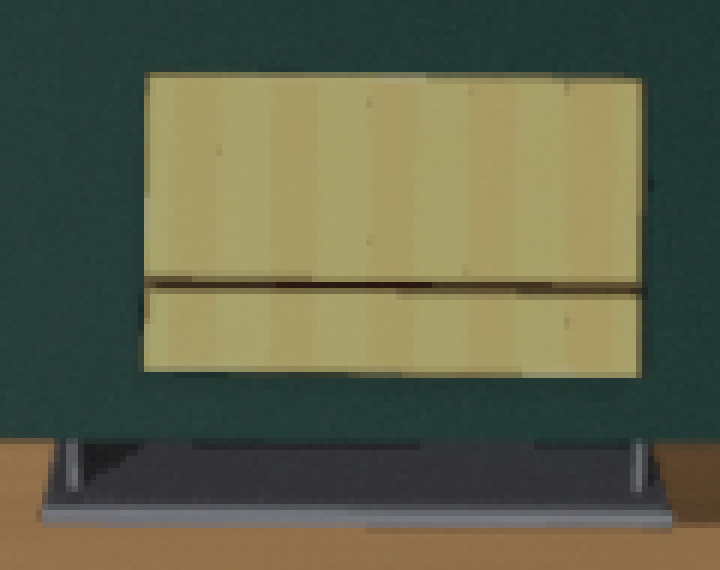

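View pics/crops.png

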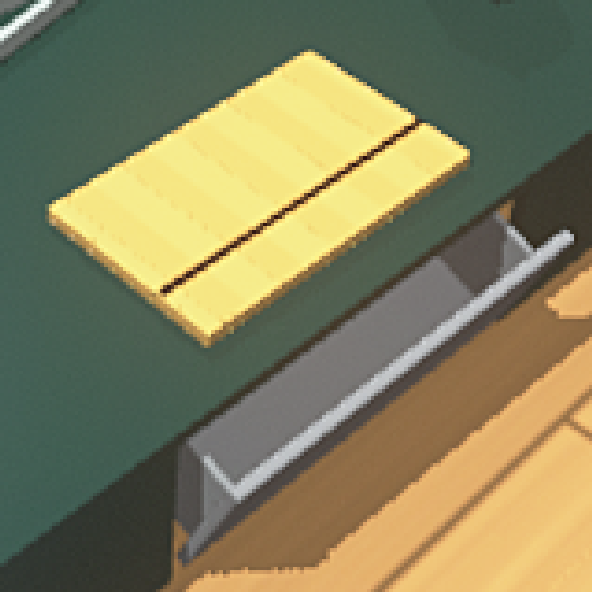

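```bash
cat >> h.py <<'E'
from scipy.spatial.transform import Rotation as Ro
PSI=-0.0318
E0=np.array([.4912,-.0145,.12]); XS=np.array([np.cos(PSI),np.sin(PSI),0]); YS=np.array([-np.sin(PSI),np.cos(PSI),0])
def toS(p):
    d=np.atleast_2d(np.array(p,float));d=np.c_[d,np.zeros(len(d))] if d.shape[1]==2 else d
    d=d-E0;return np.c_[d@XS,d@YS]
def fromS(x,y,z): return E0*[1,1,0]+x*XS+y*YS+[0,0,z]
def rel(target,psi=PSI):
    s=manip.get_state();R=Ro.from_quat(np.roll(s["ee_rot"],-1)).as_matrix()
    d=R.T@(np.array(target)-s["position"])*1e3
    cur=np.arctan2(R[1,0],R[0,0]);want=np.pi/2+psi
    print("shift mm",d.round(1),"turn",round(-(want-cur),4),"| pos",np.round(s["position"],4),"S",toS(s["position"]).round(4),"F",np.round(s["contact_force"],1),"w",round(s["width"],4),"t",round(s["clock"],2))
E
python3 - <<'E'
from h import *
from scipy.optimize import brentq
# bin lip points in both cams as function of theta
for th in(.2,.3,.35,.4,.45,.5):
    P=[fromS(-.004-.094*np.sin(th),y,.012+.094*np.cos(th)) for y in(.13,-.13)]
    print(th,proj("top",P).round(1).tolist(),proj("side",P).round(1).tolist())
b=[[.523,.0703],[.5144,-.1298],[.6361,-.134],[.6429,.0675]]
print(toS(b).round(4).tolist())
# side-camera check of shelf edge & board corners
print("side corners board", proj("side",[[*q,.13] for q in b]).round(1).tolist(), "shelf", proj("side",[fromS(0,.37,.12),fromS(0,-.37,.12),fromS(.36,.37,.12)]).round(1).tolist())
rel(fromS(-.075,0,.231))
E
```

```text
0.2 [[276.4, 266.8], [382.0, 267.4]] [[357.8, 279.7], [449.5, 209.6]]
0.3 [[276.5, 270.5], [381.9, 271.1]] [[361.5, 283.7], [453.0, 212.8]]
0.35 [[276.5, 272.2], [381.8, 272.8]] [[363.3, 285.8], [454.7, 214.5]]
0.4 [[276.6, 274.0], [381.7, 274.6]] [[365.0, 288.0], [456.3, 216.2]]
0.45 [[276.6, 275.6], [381.6, 276.2]] [[366.8, 290.2], [457.9, 218.0]]
0.5 [[276.7, 277.2], [381.5, 277.8]] [[368.5, 292.5], [459.4, 219.9]]
[[0.0291, 0.0858], [0.0269, -0.1145], [0.1486, -0.1148], [0.149, 0.0868]]
side corners board [[355.5, 240.2], [427.1, 191.1], [382.4, 163.0], [311.2, 206.2]] shelf [[231.6, 352.3], [507.0, 150.1], [124.5, 222.0]]
shift mm [-4.681e+02  4.025e+02  3.000e-01] turn -0.257 | pos [0.1638 0.5512 0.2313] S [[-0.3453  0.555 ]] F [-0.3  0.  -0.1] w 0.0855 t 1.0
```

The bin tilt is about 0.33 rad, and both cameras agree. The board's front edge is about 28 mm behind the shelf edge. I'm moving the tool in front of the bin now.

Call:
{"name": "drive_tool", "arguments": {
  "steps": [
    [-468, 402, 0, -0.257, 1],
    [-468, 402, 0, -0.257, 1],
    [-468, 402, 0, -0.257, 1],
    [-468, 402, 0, -0.257, 1],
    [-468, 402, 0, -0.257, 1]
  ]
}}

```text
clock: 1.5
position: [0.2663, 0.3213, 0.2315]
ee_rot: [0.0, 0.718, 0.696, 0.0]
contact_force: [1.4, -0.4, 0.1]
width: 0.0853
```

```bash
python3 -c "
from h import *
rel(fromS(-.075,0,.231))"
```

```text
shift mm [-328.7  160.1    0.5] turn 0.001 | pos [0.2663 0.3213 0.2315] S [[-0.2355  0.3285]] F [ 1.4 -0.4  0.1] w 0.0853 t 1.5
```

Call:
{"name": "drive_tool", "arguments": {
  "steps": [
    [-329, 160, 0, 0, 1],
    [-329, 160, 0, 0, 1],
    [-329, 160, 0, 0, 1],
    [-329, 160, 0, 0, 1],
    [-329, 160, 0, 0, 1]
  ]
}}

```text
clock: 2.0
position: [0.3686, 0.093, 0.2319]
ee_rot: [0.001, 0.718, 0.696, 0.001]
contact_force: [0.6, 0.7, 0.8]
width: 0.0854
```

```bash
python3 -c "
from h import *
rel(fromS(-.075,0,.075))"
```

```text
shift mm [-103.7   50.5  156.9] turn 0.0011 | pos [0.3686 0.093  0.2319] S [[-0.126   0.1035]] F [0.6 0.7 0.8] w 0.0854 t 2.0
```

Call:
{"name": "drive_tool", "arguments": {
  "steps": [
    [-104, 50, 0, 0.001, 1],
    [-104, 50, 0, 0.001, 1],
    [-104, 50, 0, 0.001, 1],
    [-104, 50, 50, 0.001, 1],
    [-104, 50, 100, 0.001, 1]
  ]
}}

```text
clock: 2.5
position: [0.4177, -0.0138, 0.1322]
ee_rot: [0.003, 0.719, 0.695, 0.003]
contact_force: [-0.3, -0.5, -0.8]
width: 0.0852
```

```bash
python3 -c "
from h import *
rel(fromS(-.075,0,.075));cv2.imwrite('pics/s1.png',manip.get_image('side'))"
```

```text
shift mm [ 1.7 -2.1 57.1] turn -0.0023 | pos [ 0.4177 -0.0138  0.1322] S [[-0.0734 -0.0017]] F [-0.3 -0.5 -0.8] w 0.0852 t 2.5
```

View pics/s1.png

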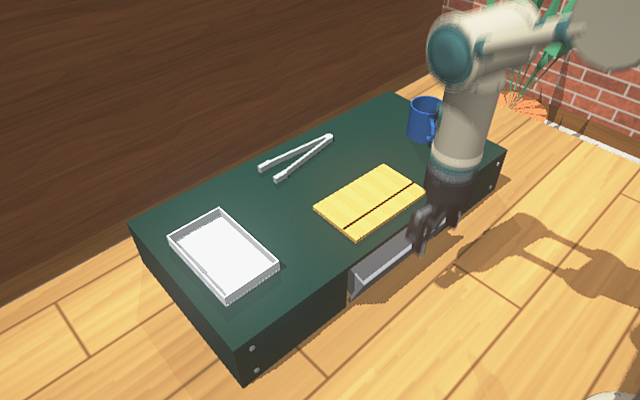

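The gripper hangs in front of the bin at about (435,225), clear of the board. Next I lower it and push.

Call:
{"name": "drive_tool", "arguments": {
  "steps": [
    [2, -2, 30, 0, 1],
    [2, -2, 57, 0, 1],
    [2, 8, 57, 0, 1],
    [2, 18, 57, 0, 1],
    [2, 26, 57, 0, 1]
  ]
}}

```text
clock: 3.05
position: [0.4389, -0.0111, 0.0689]
ee_rot: [-0.003, 0.719, 0.695, -0.001]
contact_force: [0.5, 0.1, 1.4]
width: 0.0852
```

Call:
{"name": "drive_tool", "arguments": {
  "steps": [
    [0, 7, 0, 0, 1],
    [0, 14, 0, 0, 1],
    [0, 20, 0, 0, 1],
    [0, 25, 0, 0, 1],
    [0, 28, 0, 0, 1]
  ]
}}

```text
clock: 3.55
position: [0.4673, -0.012, 0.0688]
ee_rot: [-0.003, 0.719, 0.695, -0.001]
contact_force: [-2.3, -0.8, 1.2]
width: 0.0852
```

```bash
python3 -c "
from h import *
rel(fromS(-.015,0,.075));cv2.imwrite('pics/s2.png',manip.get_image('side'));cv2.imwrite('pics/t2.png',manip.get_image('top'))"
```

```text
shift mm [-1.7  9.  -6.2] turn -0.0014 | pos [ 0.4673 -0.012   0.0688] S [[-0.024   0.0017]] F [-2.3 -0.8  1.2] w 0.0852 t 3.55
```

View pics/s2.png

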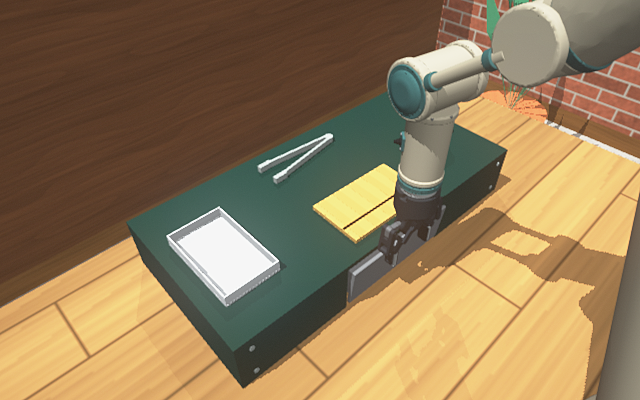

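The bin panel is moving and about 2.3 N shows at the wrist. I'm carrying on, slightly higher.

Call:
{"name": "drive_tool", "arguments": {
  "steps": [
    [0, 2, -6, 0, 1],
    [0, 4, -6, 0, 1],
    [0, 6, -6, 0, 1],
    [0, 7, -6, 0, 1],
    [0, 8, -6, 0, 1]
  ]
}}

```text
clock: 4.15
position: [0.4757, -0.0123, 0.0748]
ee_rot: [-0.002, 0.719, 0.695, -0.001]
contact_force: [-1.6, 0.2, 2.6]
width: 0.0857
```

Call:
{"name": "drive_tool", "arguments": {
  "steps": [
    [0, 1, 0, 0, 1],
    [0, 2, 0, 0, 1],
    [0, 3, 0, 0, 1]
  ]
}}

```text
clock: 4.45
position: [0.4763, -0.0122, 0.0745]
ee_rot: [-0.004, 0.718, 0.696, -0.002]
contact_force: [-8.1, -0.5, 6.6]
width: 0.0854
```

Call:
{"name": "drive_tool", "arguments": {
  "steps": [
    [0, 3, 0, 0, 1],
    [0, 4, 0, 0, 1],
    [0, 4, 0, 0, 1]
  ]
}}

```text
clock: 4.75
position: [0.4762, -0.0121, 0.0741]
ee_rot: [-0.007, 0.718, 0.696, -0.005]
contact_force: [-10.2, -0.9, 8.1]
width: 0.0856
```

```bash
python3 -c "
from h import *
rel(fromS(-.015,0,.075))"
```

```text
shift mm [-1.9  0.1 -0.9] turn -0.0001 | pos [ 0.4762 -0.0121  0.0741] S [[-0.0151  0.0019]] F [-10.2  -0.9   8.1] w 0.0856 t 4.75
```

The bin is at its stop: 10 N, with the tool exactly at the predicted position. I'm backing off and rising.

Call:
{"name": "drive_tool", "arguments": {
  "steps": [
    [0, -30, 0, 0, 1],
    [0, -60, 0, 0, 1],
    [0, -60, -40, 0, 1],
    [0, -60, -90, 0, 1],
    [0, -60, -140, 0, 1]
  ]
}}

```text
clock: 5.25
position: [0.4189, -0.0106, 0.2167]
ee_rot: [-0.007, 0.718, 0.696, -0.005]
contact_force: [1.2, -1.1, 0.3]
width: 0.0853
```

```bash
python3 -c "
from h import *
cv2.imwrite('pics/s3.png',manip.get_image('side'));cv2.imwrite('pics/t3.png',manip.get_image('top'))
rel(fromS(.19,-.014,.215))"
```

```text
shift mm [-14.7 256.9   6.8] turn -0.0004 | pos [ 0.4244 -0.0116  0.222 ] S [[-0.0669  0.0008]] F [ 0.8 -0.1 -0. ] w 0.0855 t 5.35
```

View pics/s3.png

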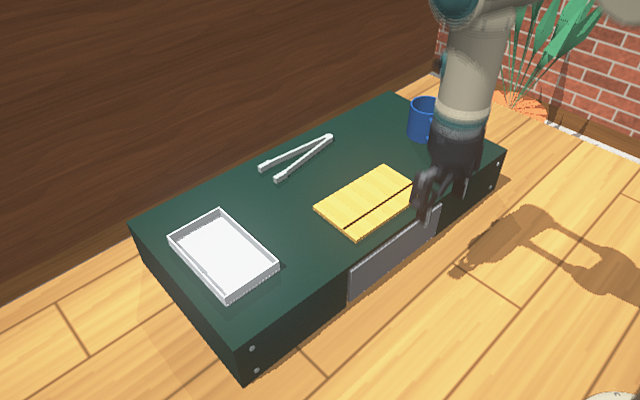

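View pics/t3.png

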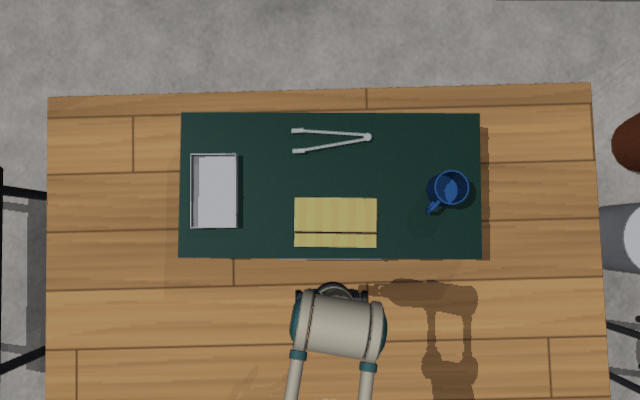

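The bin is shut: in the side view the panel is flush at (395,250), and in the top view nothing shows past the edge. Checking tool tilt and tongs clearance before going behind the board.

```bash
python3 -c "
from h import *
s=manip.get_state();R=Ro.from_quat(np.roll(s['ee_rot'],-1)).as_matrix();print(R.round(4))
print(toS(unproj('top',[[293,155],[371,140],[296,125]],.13)))
"
```

```text
[[ 3.220e-02  9.995e-01 -7.000e-04]
 [ 9.995e-01 -3.220e-02  1.000e-04]
 [ 1.000e-04 -7.000e-04 -1.000e+00]]
[[ 0.25110388  0.09000891]
 [ 0.28894807 -0.10053748]
 [ 0.32532601  0.08324704]]
```

Call:
{"name": "drive_tool", "arguments": {
  "steps": [
    [-15, 50, 0, 0, 1],
    [-15, 100, 0, 0, 1],
    [-15, 150, 0, 0, 1],
    [-15, 200, 0, 0, 1],
    [-15, 250, 0, 0, 1]
  ]
}}

```text
clock: 5.85
position: [0.6684, -0.0346, 0.221]
ee_rot: [0.0, 0.719, 0.695, 0.0]
contact_force: [0.1, 0.0, 0.2]
width: 0.0855
```

```bash
python3 -c "
from h import *
rel(fromS(.187,-.014,.111))
s=manip.get_state();R=Ro.from_quat(np.roll(s['ee_rot'],-1)).as_matrix();print(R.round(4))"
```

```text
shift mm [  0.5   9.2 110. ] turn -0.0009 | pos [ 0.6684 -0.0346  0.221 ] S [[ 0.1777 -0.0144]] F [0.1 0.  0.2] w 0.0855 t 5.85
[[ 3.270e-02  9.995e-01  4.000e-04]
 [ 9.995e-01 -3.270e-02  1.000e-04]
 [ 1.000e-04  4.000e-04 -1.000e+00]]
```

Call:
{"name": "drive_tool", "arguments": {
  "steps": [
    [0, 9, 0, -0.001, 1],
    [0, 9, 40, -0.001, 1],
    [0, 9, 75, -0.001, 1],
    [0, 9, 95, -0.001, 1],
    [0, 9, 100, -0.001, 1]
  ]
}}

```text
clock: 6.35
position: [0.6752, -0.0346, 0.1172]
ee_rot: [-0.002, 0.718, 0.696, -0.002]
contact_force: [0.1, 0.1, 0.4]
width: 0.0854
```

Call:
{"name": "drive_tool", "arguments": {
  "steps": [
    [0, 0, 2, 0, 1],
    [0, 0, 4, 0, 1],
    [0, 0, 6, 0, 1],
    [0, 0, 8, 0, 1]
  ]
}}

```text
clock: 6.75
position: [0.6759, -0.0346, 0.1103]
ee_rot: [-0.001, 0.718, 0.696, -0.001]
contact_force: [-0.5, -0.0, 0.6]
width: 0.0854
```

```bash
python3 -c "
from h import *
rel(fromS(.187,-.014,.111))
im=manip.get_image('side');cv2.imwrite('pics/s4.png',cv2.resize(im[60:260,260:460],None,fx=3,fy=3))"
```

```text
shift mm [ 0.3  1.7 -0.7] turn -0.0001 | pos [ 0.6759 -0.0346  0.1103] S [[ 0.1853 -0.0143]] F [-0.5 -0.   0.6] w 0.0854 t 6.75
```

View pics/s4.png

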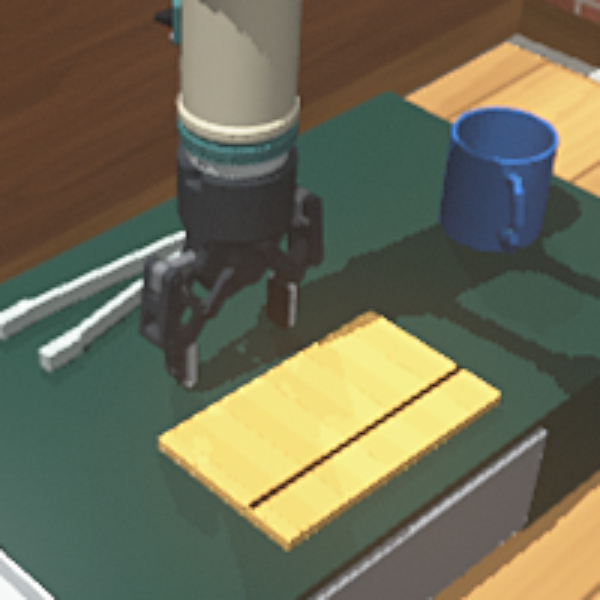

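The fingers stand behind the board's back edge, clear of the tongs and mug. I'm pulling the board toward the edge, leaving some way to go.

Call:
{"name": "drive_tool", "arguments": {
  "steps": [
    [0, -10, 1, 0, 1],
    [0, -20, 1, 0, 1],
    [0, -27, 1, 0, 1],
    [0, -33, 1, 0, 1],
    [0, -39, 1, 0, 1]
  ]
}}

```text
clock: 7.3
position: [0.6362, -0.0334, 0.1092]
ee_rot: [-0.001, 0.718, 0.696, -0.001]
contact_force: [1.2, 0.0, -0.0]
width: 0.0855
```

Call:
{"name": "drive_tool", "arguments": {
  "steps": [
    [0, -7, 0, 0, 1],
    [0, -14, 0, 0, 1],
    [0, -21, 0, 0, 1],
    [0, -27, 0, 0, 1],
    [0, -32, 0, 0, 1]
  ]
}}

```text
clock: 7.8
position: [0.6037, -0.0323, 0.1094]
ee_rot: [-0.001, 0.718, 0.696, -0.001]
contact_force: [0.9, -0.3, -0.6]
width: 0.0854
```

```bash
python3 -c "
from h import *
rel(fromS(.096,-.014,.111))
im=manip.get_image('side');cv2.imwrite('pics/s5.png',im);im=manip.get_image('top');cv2.imwrite('pics/t5.png',im);cv2.imwrite('pics/t5c.png',cv2.resize(im[185:290,260:400],None,fx=5,fy=5,interpolation=cv2.INTER_NEAREST))"
```

```text
shift mm [  0.3 -17.   -1.6] turn -0.0002 | pos [ 0.6037 -0.0323  0.1094] S [[ 0.113  -0.0143]] F [ 0.9 -0.3 -0.6] w 0.0854 t 7.8
```

View pics/s5.png

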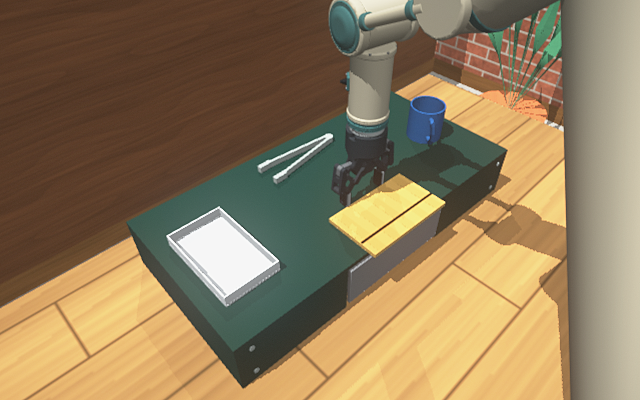

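View pics/t5c.png

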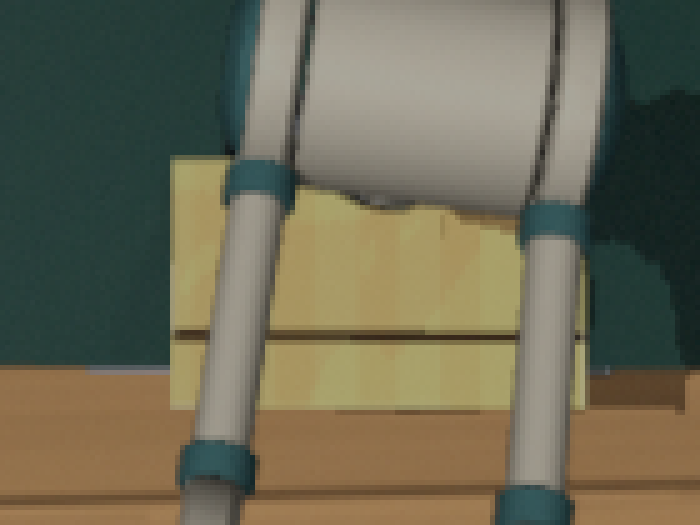

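The board overhangs part of the way: the line is about 6 px (15 mm) behind the edge, and the tool estimate says 17 mm. I'll push 14 mm more, then back off a little and measure.

Call:
{"name": "drive_tool", "arguments": {
  "steps": [
    [0, -4, 0, 0, 1],
    [0, -8, 0, 0, 1],
    [0, -11, 0, 0, 1],
    [0, -13, 0, 0, 1],
    [0, -14, 0, 0, 1]
  ]
}}

```text
clock: 8.4
position: [0.589, -0.0318, 0.1094]
ee_rot: [-0.002, 0.718, 0.696, -0.001]
contact_force: [1.0, -0.1, 0.2]
width: 0.0853
```

```bash
cat > meas.py <<'E'
from h import *
import sys
n=sys.argv[1]
rel(fromS(.096,-.014,.111))
im=manip.get_image('top');cv2.imwrite(f'pics/t{n}.png',im);cv2.imwrite(f'pics/t{n}c.png',cv2.resize(im[185:290,260:400],None,fx=5,fy=5,interpolation=cv2.INTER_NEAREST))
g=im[:,:,2].astype(np.float32)
# dark line: weighted min per column just in board, and front edge
def dark(cols,r0,r1):
    P=[]
    for c in cols:
        v=g[r0:r1,c];w=np.clip(np.median(v)-v-25,0,None)
        if w.sum()>20: P.append([c,(w@np.arange(r0,r1))/w.sum()])
    return np.array(P)
r0=int(float(sys.argv[2]));P=dark(range(298,375),r0-5,r0+6)
W=toS(unproj('top',P,.13))
A=np.c_[np.ones(len(W)),W[:,1]]
c=np.linalg.lstsq(A,W[:,0],rcond=None)[0]
for _ in range(4):
    k=np.abs(A@c-W[:,0])<.0015;c=np.linalg.lstsq(A[k],W[k,0],rcond=None)[0]
print("line: S x at board ctr %.2f mm, slope %.4f, L %.2f R %.2f, n %d"%((c[0]+c[1]*-.0143)*1e3,c[1],(c[0]+c[1]*.0857)*1e3,(c[0]-c[1]*.1143)*1e3,k.sum()))
E
python3 meas.py 6 257
```

```text
shift mm [ 0.2 -2.4 -1.5] turn -0.0002 | pos [ 0.589  -0.0318  0.1094] S [[ 0.0983 -0.0142]] F [ 1.  -0.1  0.2] w 0.0853 t 8.4
line: S x at board ctr 2.61 mm, slope 0.0008, L 2.69 R 2.52, n 54
```

View pics/t6c.png

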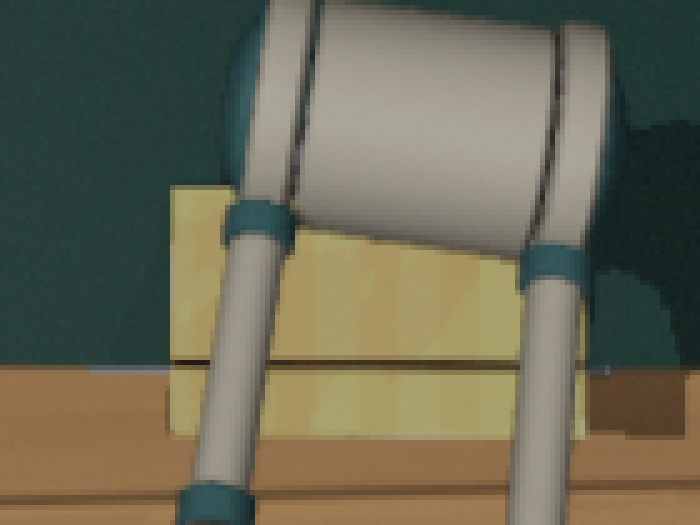

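```bash
python3 - <<'E'
from h import *
def proc(T,g,lo,hi,z,row,thr_cols=None):
    P=[]
    for c in range(lo,hi):
        v=g[row-6:row+7,c];a=np.median(v[:4]);b=np.median(v[-4:])
        f=(v-a)/(b-a);i=np.nonzero((f[:-1]<.5)&(f[1:]>=.5))[0]
        if len(i)and abs(b-a)>25: i=i[0];P.append([c,row-6+i+(.5-f[i])/(f[i+1]-f[i])])
    return toS(unproj(T,P,z))
for n in("t0","t3","t6"):
    f={"t0":"top0"}.get(n,n)
    g=cv2.imread(f"pics/{f}.png")[:,:,2].astype(np.float32)
    for nm,lo,hi,row,z in(("L",185,272,258,.12),("R",388,476,259,.12),("back",190,470,113,.12)):
        if nm=="back": W=proc("top",g[::-1].copy() if 0 else g,lo,hi,z,row) 
        else: W=proc("top",g,lo,hi,z,row)
        if len(W)<10: print(n,nm,len(W));continue
        p=np.polyfit(W[:,1],W[:,0]*1e3,1);print(n,nm,"S x mean %.2f med %.2f std %.2f slope %.4f"%(W[:,0].mean()*1e3,np.median(W[:,0])*1e3,W[:,0].std()*1e3,p[0]/1e3),len(W))
g=cv2.imread("pics/top0.png")[:,:,2]
print(g[252:266,[200,230,260]].T, g[252:266,[400,430,460]].T)
print(toS(unproj("top",[[330,259]],.106)))
E
```

```text
t0 L S x mean -0.29 med 0.07 std 0.95 slope 0.0059 87
t0 R S x mean -0.10 med 0.04 std 0.71 slope -0.0038 88
t0 back S x mean 360.09 med 359.91 std 0.61 slope 0.0017 280
t3 L S x mean -0.28 med 0.06 std 0.96 slope 0.0059 87
t3 R S x mean -0.28 med 0.01 std 0.84 slope -0.0084 88
t3 back S x mean 360.08 med 359.87 std 0.61 slope 0.0017 280
t6 L S x mean -0.29 med 0.10 std 0.97 slope 0.0060 87
t6 R S x mean 0.03 med 0.38 std 0.76 slope -0.0019 88
t6 back S x mean 360.08 med 359.90 std 0.61 slope 0.0017 280
[[ 43  43  40  41  41  83 132 145 145 145 145 147 145 144]
 [ 40  42  42  40  41  51  79 119 144 146 146 146 145 145]
 [ 39  41  40  42  38  51 103 143 144 146 145 143 145 146]] [[ 32  34  33  36  33  34  51 108 147 149 148 146 145 144]
 [ 35  35  33  31  34  33  45  72 116 148 144 142 141 142]
 [ 30  30  33  29  27  31  34 101 146 144 143 140 141 141]]
[[-0.00261196 -0.00191683]]
```

Call:
{"name": "drive_tool", "arguments": {
  "steps": [
    [0, -1, 0, 0, 1],
    [0, -1.5, 0, 0, 1],
    [0, -2, 0, 0, 1],
    [0, -2, 0, 0, 1]
  ]
}}

```text
clock: 8.85
position: [0.5869, -0.0317, 0.1094]
ee_rot: [-0.002, 0.718, 0.696, -0.001]
contact_force: [1.3, 0.0, -0.0]
width: 0.0852
```

```bash
python3 meas.py 7 259; python3 -c "
from h import *
g=cv2.imread('pics/t7.png')
for ch in(0,2):
    e,s=edge('top',g[:,:,ch].astype(np.float32),(298,273),(374,273.5));print(toS(unproj('top',e,.13)).round(4).tolist(),s)"
```

```text
shift mm [ 0.2 -0.2 -1.6] turn -0.0002 | pos [ 0.5869 -0.0317  0.1094] S [[ 0.0962 -0.0142]] F [ 1.3  0.  -0. ] w 0.0852 t 8.85
line: S x at board ctr 0.36 mm, slope -0.0006, L 0.30 R 0.42, n 54
[[-0.0352, 0.0757], [-0.0352, -0.1071]] 1.7219195
[[-0.0345, 0.0757], [-0.0351, -0.1071]] 1.4941685
```

The line is within 0.5 mm of the edge and parallel to it. I'm backing off behind the board, then rising and clearing the view.

Call:
{"name": "drive_tool", "arguments": {
  "steps": [
    [0, 10, 0, 0, 1],
    [0, 25, 0, 0, 1],
    [0, 25, -30, 0, 1],
    [0, 25, -80, 0, 1],
    [0, 25, -120, 0, 1]
  ]
}}

```text
clock: 9.4
position: [0.6132, -0.0327, 0.231]
ee_rot: [-0.002, 0.718, 0.696, -0.001]
contact_force: [0.4, -1.1, 0.3]
width: 0.0854
```

Call:
{"name": "drive_tool", "arguments": {
  "steps": [
    [0, -50, 0, 0, 1],
    [0, -100, 0, 0, 1],
    [0, -150, 0, 0, 1],
    [0, -200, 0, 0, 1],
    [0, -240, 0, 0, 1]
  ]
}}

```text
clock: 9.9
position: [0.3706, -0.0246, 0.232]
ee_rot: [-0.002, 0.718, 0.696, -0.002]
contact_force: [-0.1, -0.4, 0.5]
width: 0.0854
```

```bash
python3 meas.py 8 259;  python3 - <<'E'
from h import *
im=manip.get_image('side');cv2.imwrite('pics/s8.png',im)
g=cv2.imread('pics/t8.png')
for ch in(0,2):
    e,s=edge('top',g[:,:,ch].astype(np.float32),(298,273),(374,273.5));print(toS(unproj('top',e,.13)).round(4).tolist(),s)
for a,b in(((294,222),(294,250)),((377,222),(377,250))):
    e,s=edge('top',g[:,:,2].astype(np.float32),a,b);print(toS(unproj('top',e,.13)).round(4).tolist(),s)
a,b=cv2.imread('pics/top0.png'),g
d=cv2.absdiff(a,b).max(2)[100:195,185:475];print("changed px",(d>25).sum())
E
```

```text
shift mm [-1.000e-01  2.169e+02  1.197e+02] turn 0.0001 | pos [ 0.3706 -0.0246  0.232 ] S [[-0.1202 -0.014 ]] F [-0.1 -0.4  0.5] w 0.0854 t 9.9
line: S x at board ctr 0.25 mm, slope 0.0001, L 0.26 R 0.25, n 77
[[-0.0343, 0.0757], [-0.0357, -0.1071]] 0.14610718
[[-0.0349, 0.0757], [-0.035, -0.1071]] 0.08631184
[[0.0875, 0.0868], [0.0199, 0.0869]] 0.03986178
[[0.0885, -0.1136], [0.021, -0.1136]] 0.01723422
changed px 0
```

View pics/t8.png

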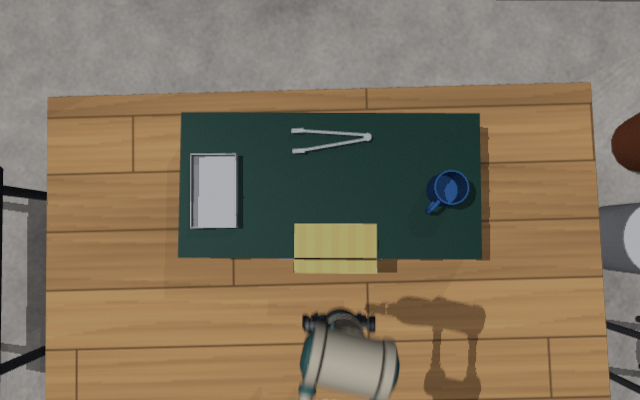

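View pics/s8.png

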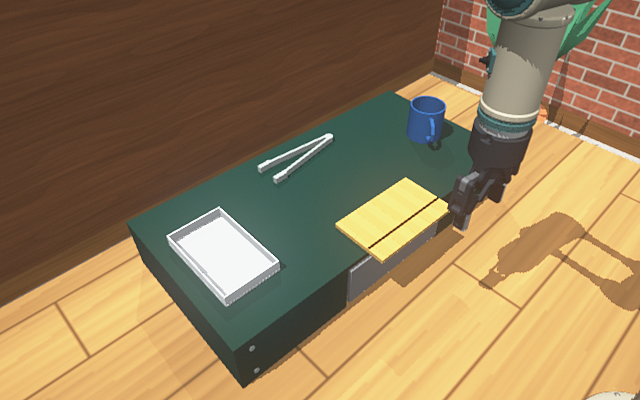

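The top view shows the board flat over columns 294-377, with its line at row 259 running along the shelf edge. The bin is shut, the other things haven't moved, and the tool is clear. Handing in.

```bash
python3 -c "
from rig import manip
print(manip.sign_off())"
```

```text
the job is handed in; nothing more can be done
None
```

The bin is shut, the board's line lies over the shelf edge, and the job is handed in at about 10 s on the robot's clock.

- **Bin:** I pushed it shut with the open fingertips until it hit its stop. The force rose to about 10 N, and the tool stood at the predicted shut position to within 0.1 mm. Both cameras show it shut.
- **Board:** I slid it from behind with both fingertips, pushing with only about 1 N, and never lifted it. In the last top picture, with the arm clear, the line is about 0.25 mm behind the edge at both ends. One colour channel gives an even overhang of 34.9 to 35.0 mm. The other, noisier one gives 34.3 mm on the left and 35.7 mm on the right, but I trust the line fit more.
- **Accuracy of the edge:** I found the shelf edge to about 0.3 mm. The fit of the shelf's back edge suggests its angle could be off by about 0.002 rad, or roughly 0.2 mm at each end of the line.
- **Mug, tray and tongs:** in the top view, the strip of shelf holding the tongs and most of the mug and tray shows no changed pixels. The lower parts of the mug and tray look the same in the pictures.

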